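Restart the bag sealer with its key

TASK

Restart the bag sealer: press its red release knob down and, while it is down, turn it a quarter turn clockwise so that it stays latched down. Then take the blue key from the wooden rack, push it fully home in the sealer's lock (two sticky pins stop it partway: twist it about 35 degrees to each side to shove them aside, then push it on down, straight, never forcing it), turn it a quarter turn clockwise against the spring, and finish while still gripping the key and holding it turned. Leave the grey key, the hand stamp and the jar where they are.

Things in the scene. Friction and masses are not known exactly. Their poses are not given: they have to be found in the camera images.
- sealer: Bag sealer, a low white and grey box 200 (x) x 300 (y) x 85 mm high, fixed to the table; origin at the middle of its underside, z up. On the top, 30 mm to the robot's side of its middle: the lock (75 mm towards -y) and the red release knob (75 mm towards +y). A steel jaw, 26 mm high, lies across the top, 80 to 116 mm beyond them in x
- lock_mouth (a point): Centre of the lock's flat 44 mm square steel face, 90 mm above the table (5 mm above the sealer's top). z up, x along the keyway when unturned. In the face is a pocket 15 mm wide (y), its ends bevelled from 26 to 18 mm long (x), 10 mm deep; below it bevelled sides lead to a throat 18 (x) x 7 (y) mm that ends 17 mm below the face, then the turning barrel with a slot of that size
- keyway_pins (a point): Point in the pocket 8 mm below lock_mouth, same axes. Two sticky brass pins, on both y sides near the +x end, stop the key's bit with its tip 8 mm below the face; never force it (30 N). With the tip 6 to 8 mm deep, pressing under 5 N, twist the key about 35 degrees (0.6 rad) to each side in turn: each twist shoves one pin aside (3 N) and it stays there; then push straight down
- key_switch (a joint): Turn of the lock's barrel, rad: 0 unturned, growing clockwise seen from above, end stop at 1.5 (a quarter turn). A spring turns it back with 0.02 N m at 0 and 0.11 N m at 1.5. Turns only when the key is fully home, its bit below the straight keyway. The key has up to 0.13 rad of play in the barrel, so turn the key by 1.6 rad or until it stops
- knob_grip (a point): Point on the axis of the red release knob, 125 mm above the table before pressing. The knob is a bar 40 mm long (this point's x), 14 mm thick (its y) and 36 mm high on a round skirt 44 mm in diameter; this point is 14 mm below the bar's top, 22 mm above the skirt. z up. Yellow disc under it
- release_press (a joint): How far the release knob is pressed down, m: 0 up, 0.008 fully down; a spring pushes it up with 5 N at 0 and 9 N fully down. When turned and let go it stays latched, about 0.006 down
- release_turn (a joint): Turn of the release knob, rad: 0 at the start, growing clockwise seen from above, end stop at 1.5. Blocked after about 0.3 unless pressed more than 0.006 down; once turned and let go it stays turned and latched down. It turns easily (0.05 N m)
- key_grip (a point): Centre of the blue plastic bow (handle) of the key, 34 mm wide (this point's x), 10 mm thick (its y), 44 mm high; grip it across the 10 mm. Its underside is 22 mm below this point. z points up, away from the tip. The key stands upright in the rack, the bow's underside on the rack's top 45 mm above the table, and lifts straight out (32 mm). About 45 g
- key_tip (a point): Middle of the lower end of the blue key, 54 mm below key_grip, same axes. Below the bow: a round steel neck 6 mm thick and 22 mm long, then a flat bit 16 mm wide (x), 5 mm thick (y), 10 mm high. The key works either way round. Fully home, the bow's underside sits on the lock's face and this point is 32 mm below the face
- key_rack: Fixed wooden block 160 x 50 x 45 mm, origin at the middle of its underside, z up; two slots, 40 mm to either side of its middle along its x, hold the keys (20 x 9 mm, long side along the rack's x). Which slot holds the blue key varies
- spare_grip (a point): Centre of the bow of the grey key, same shape as the blue one, in the rack's other slot. To be left alone
- stamp_mid (a point): Middle of a black hand stamp, 45 x 65 x 112 mm, standing on the table; this point is 50 mm above the table. To be left alone
- jar_mid (a point): Middle of an amber jar, 76 mm in diameter and 110 mm high, standing on the table, this point 55 mm above it. To be left alone

How it is judged:
By the outcome, as a careful person would: the job done as asked, in the order asked, and still so for the second after the job is handed in, while the arm keeps its last pose, push and grip.
It also fails if it takes over 67 s, if anything falls off the work surface, if the arm or the gripper's body presses on something with over 40 N, if the wrist force passes 120 N, or if a joint passes its speed limit or range.

ROBOT

A 6-joint arm with a two-finger parallel gripper is mounted at the origin on the work surface. World frame = base frame: x ahead of the robot, y to its left, z up, the work surface at z = 0. Lengths are in m, angles in rad, forces in N, time in s.
With the tool pointing down it reaches from about 0.35 to 0.875 m from the base axis. Payload 4.2 kg.
Tool frame: the origin (TCP) lies on the centre line of the jaws, within the pads' length; the fingertips stand 22 mm ahead of it and the grasp point (between the pads) lies 3 mm ahead of it; z points along the fingers, y is the line along which they close (so a half turn about z gives the same grasp; the last joint's range is limited). The gripper opens to 87 mm and grips with 3 to 60 N. Pads are 19 mm wide; open, the fingers measure 117 mm over their backs; the gripper's body (75 mm by 190 mm) begins 51 mm behind the grasp point.
Start: joints at [1.395, 0.385, 0.008, 0, -1.194, -0.259], TCP at [0.263, 0.567, 0.245] pointing down, gripper open.
Joint ranges: [-3.14, 3.14], [-1.21, 2.06], [-1.07, 1.41], [-3.16, 2.05], [-2.99, -0.16], [-3.1, 3.1]. Speed limits (rad/s): [2.79, 2.79, 3.14, 3.14, 3.14, 3.14].

INTERFACE

Orientations are given as a unit quaternion [x, y, z, w].
In Python, from cell import bot, imaging, workorder gives the robot as it stands.
- The arm moves only by the shell command python3 -m pendant 'ROWS' [FORCE]. ROWS is a JSON object of lists of equal length, an entry for each row: "delta_rot": the turn, a rotation vector about the tool's x, y, z in rad, a list of three; "slide": the shift along the tool's x, y, z in cm, a list of three; "grip": the finger opening in cm, from 0 to 8.7. A call has 1 to 12 rows; each row shifts and turns the commanded pose from where the row before left it, along the tool's axes as they then stand; what a row does not reach is not made up. A row lasts 1/10 s, in which the tool goes at most 50 mm and 8.59 degrees, less where a joint would pass 70% of its speed; a pose out of reach is approached as far as the arm can. A call is refused whole if a number of a shift passes 5 or a number of a turn 0.15, either way. A call with a gripper value outside its range is refused whole. The fingers move at their own pace and stop on an object; FORCE is the grip in N (left out, the last holds). Time passes only in rows, so rows that do not move let the fingers close. It gives the time, the measured TCP pose, the force, the opening and the grip force at its end, in the units of the state.
- bot.read_state(): the state, without advancing time (a new reading comes with each control period).
- imaging.snapshot(name): name is "scene" or "top"; returns a dict with "frame" (420x560x3 uint8, red, green, blue), "fx", "fy", "cx", "cy" (pixels), "R" (3x3) and "t" (3): a world point X has camera coordinates R X + t. Camera axes: x right, y down, z forward; pixel columns grow to the right and rows downward; lengths in m; the calibration is good to about 2 mm. A picture is of the moment at which its call begins. There is no depth.
- workorder.hand_in(): hands the job in; it is judged then, once.
The state is a dict: "time_s": time; "joint_pos": joint angles; "qvel": joint speeds; "tau": joint torques, N m; "tool_pos": TCP position; "ee_rot": TCP orientation; "contact_force": force on the tool from outside, world axes, zero at the start; "wrist_torque": the same for the moment, N m; "width": finger opening in m; "grasp_force": force on a finger pad.
Only numpy, scipy, OpenCV 4.12 (cv2) and the standard library are available. Lean on these libraries where they do the work, as an engineer would, in place of code of your own. Each camera call takes 0.05 s, during which the arm holds its last target. There are 200 camera calls.

## Working session

There is one attempt and no reset: what is moved stays moved. The work goes in short steps, Python scripts to look and compute and a shell command to move; the robot and the scene stay as the last step left them, time stands still between calls to the robot, and variables do not carry over. Pictures are saved under pics/ and viewed, at most 10 in all, crops included, and the job is handed in when it is done.

```bash
ls; mkdir -p pics; python3 - <<'E'
from cell import bot, imaging
import cv2,numpy as np
s=bot.read_state();print(s)
for n in("scene","top"):
    d=imaging.snapshot(n);cv2.imwrite(f"pics/{n}0.png",d["frame"][:,:,::-1]);np.savez(f"pics/{n}0.npz",**d)
    print(n,d["fx"],d["fy"],d["cx"],d["cy"],np.round(d["R"],4).tolist(),d["t"])
E
```

```text
pics
{'time_s': 0.0, 'joint_pos': array([ 1.39460522e+00,  3.85552025e-01,  6.65952091e-03, -5.26501067e-04,
       -1.19396982e+00, -2.58589164e-01]), 'qvel': array([ 0.00122984, -0.00052931, -0.00073409,  0.00063135, -0.0023705 ,
        0.00152735]), 'tau': array([ 1.80422267e-04, -3.90666175e+01,  1.87409109e+01,  4.22010273e+00,
        1.10590787e-02, -1.84883106e-04]), 'tool_pos': array([0.2630073 , 0.56637551, 0.24347137]), 'ee_rot': array([ 9.76442172e-01, -2.15776637e-01, -2.01925776e-04,  1.04219990e-03]), 'contact_force': array([0.13100359, 0.24126504, 0.42189668]), 'wrist_torque': array([-0.02049679,  0.00531298, -0.0271947 ]), 'grasp_force': 0.0, 'width': 0.08738180098820153}
scene 423.4513381185984 423.4513381185984 279.1190934376936 206.79998098154266 [[0.5226, 0.8526, 0.0034], [0.5129, -0.3112, -0.8], [-0.681, 0.4198, -0.6]] [-0.20757802 -0.2208791   1.50303335]
top 510.0612042947488 510.0612042947488 283.2349005589778 201.27310415359386 [[0.0043, -1.0, 0.0042], [-0.9952, -0.0047, -0.0978], [0.0978, -0.0037, -0.9952]] [-0.09772602  0.57817425  1.39158216]
```

View pics/scene0.png

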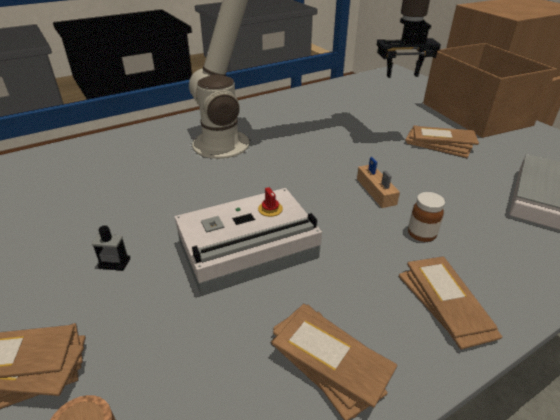

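View pics/top0.png

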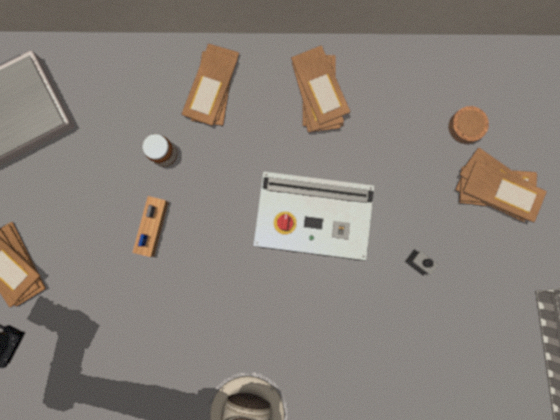

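The scene view shows the sealer at about (248,232), with the lock at (212,223) and the knob at (270,203). The rack is at (377,185) and the blue key at (372,165). In the top view the knob is at (285,223), the lock at (341,230), the blue key at (143,240) in the slot nearer the robot, and the grey key at (151,211).

```bash
cat > h.py <<'E'
import numpy as np, cv2
def load(n): return dict(np.load(f"pics/{n}.npz"))
def ray(d,p):
    v=np.array([(p[0]-d["cx"])/d["fx"],(p[1]-d["cy"])/d["fy"],1.]); R=d["R"]
    return -R.T@d["t"], R.T@v
def plane(d,p,z):
    o,v=ray(d,p); return o+v*(z-o[2])/v[2]
def tri(d1,p1,d2,p2):
    o1,v1=ray(d1,p1);o2,v2=ray(d2,p2)
    a=np.linalg.lstsq(np.c_[v1,-v2],o2-o1,rcond=None)[0]
    A,B=o1+v1*a[0],o2+v2*a[1]; return (A+B)/2,np.linalg.norm(A-B)
def proj(d,X):
    c=d["R"]@np.asarray(X)+d["t"]; return np.array([d["fx"]*c[0]/c[2]+d["cx"],d["fy"]*c[1]/c[2]+d["cy"]])
def blobs(d,lo,hi,box,amin=8):
    h=cv2.cvtColor(d["frame"],cv2.COLOR_RGB2HSV); m=cv2.inRange(h,lo,hi)
    k=np.zeros_like(m);x0,y0,x1,y1=box;k[y0:y1,x0:x1]=255;m&=k
    c,_=cv2.findContours(m,cv2.RETR_EXTERNAL,cv2.CHAIN_APPROX_NONE)
    out=[]
    for q in c:
        if cv2.contourArea(q)>=amin:
            M=cv2.moments(q);out.append((cv2.contourArea(q),(M["m10"]/M["m00"],M["m01"]/M["m00"]),q))
    return sorted(out,key=lambda t:-t[0])
E
python3 - <<'E'
from h import *
T=load("top0");S=load("scene0")
b=lambda n,*a:[print(n,x[0],np.round(x[1],1),cv2.boundingRect(x[2]),np.round(cv2.boxPoints(cv2.minAreaRect(x[2])),1).tolist()) for x in blobs(*a)[:3]]
for nm,d,w in(("T",T,[(250,165,380,265),(120,190,175,265)]),("S",S,[(170,180,325,280),(350,150,405,210)])):
    b(nm+"red",d,(170,120,80),(180,255,255),w[0]);b(nm+"yel",d,(18,120,120),(32,255,255),w[0])
    b(nm+"blue",d,(105,120,40),(130,255,255),w[1]);b(nm+"wood",d,(5,90,80),(20,255,255),w[1],60)
    b(nm+"white",d,(0,0,175),(180,60,255),w[0],60)
def crop(d,x,y,w,h,f):return cv2.resize(d["frame"][y:y+h,x:x+w,::-1],None,fx=f,fy=f,interpolation=cv2.INTER_CUBIC)
a=crop(T,250,170,130,95,6)[:300*2,:780]
cv2.imwrite("pics/c1.png",a)
r=np.hstack([crop(T,125,190,50,75,8),crop(S,350,145,50,75,8)])
cv2.imwrite("pics/c2.png",r)
cv2.imwrite("pics/c3.png",crop(S,175,180,150,95,5))
E
```

```text
Tyel 339.0 [284.5 222.6] (274, 212, 22, 22) [[274.0, 212.0], [295.0, 212.0], [295.0, 233.0], [274.0, 233.0]]
Tblue 30.0 [142.1 239.7] (139, 235, 7, 10) [[138.6999969482422, 243.89999389648438], [141.39999389648438, 234.5], [145.89999389648438, 235.8000030517578], [143.1999969482422, 245.1999969482422]]
Twood 1073.5 [149.3 226.3] (133, 197, 33, 60) [[132.3000030517578, 252.0], [147.10000610351562, 195.39999389648438], [166.3000030517578, 200.39999389648438], [151.5, 257.0]]
Twhite 6134.5 [312.7 224.5] (254, 189, 118, 71) [[253.10000610351562, 244.89999389648438], [260.3999938964844, 188.6999969482422], [372.70001220703125, 203.1999969482422], [365.3999938964844, 259.5]]
Twhite 409.0 [317.4 180.4] (263, 172, 111, 18) [[262.3999938964844, 176.60000610351562], [263.1000061035156, 171.10000610351562], [373.5, 184.89999389648438], [372.79998779296875, 190.39999389648438]]
Syel 81.5 [270.4 211.3] (258, 205, 24, 11) [[258.0, 205.0], [281.0, 205.0], [281.0, 215.0], [258.0, 215.0]]
Sblue 50.5 [372.6 165.7] (369, 158, 8, 16) [[368.70001220703125, 172.60000610351562], [370.0, 157.8000030517578], [376.3999938964844, 158.39999389648438], [375.1000061035156, 173.1999969482422]]
Swood 822.5 [377.5 187.2] (357, 165, 42, 43) [[351.79998779296875, 173.0], [369.6000061035156, 157.8000030517578], [403.6000061035156, 197.5], [385.8999938964844, 212.6999969482422]]
Swhite 3521.5 [234.5 219.1] (175, 188, 132, 67) [[174.6999969482422, 216.10000610351562], [293.70001220703125, 176.8000030517578], [306.6000061035156, 215.8000030517578], [187.60000610351562, 255.10000610351562]]
Swhite 349.0 [252.8 249.8] (195, 228, 126, 41) [[194.8000030517578, 264.3999938964844], [318.8999938964844, 227.39999389648438], [320.29998779296875, 232.0], [196.1999969482422, 268.8999938964844]]
```

View pics/c1.png

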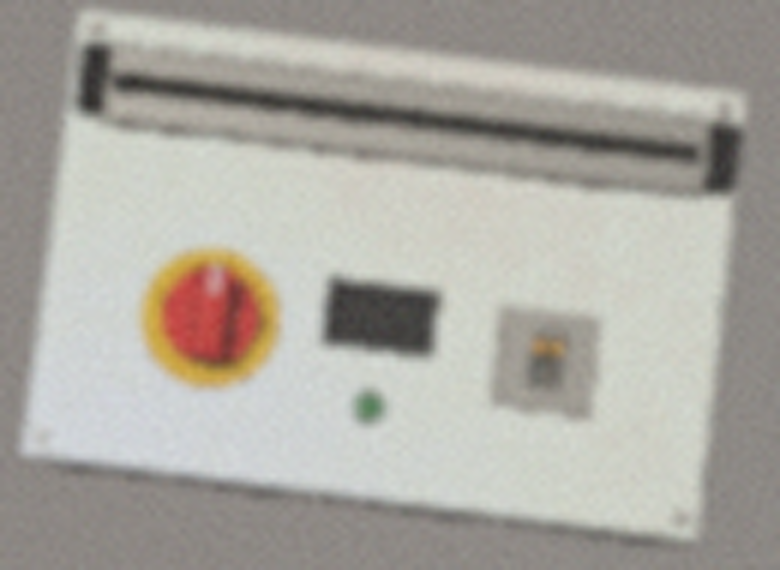

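View pics/c2.png

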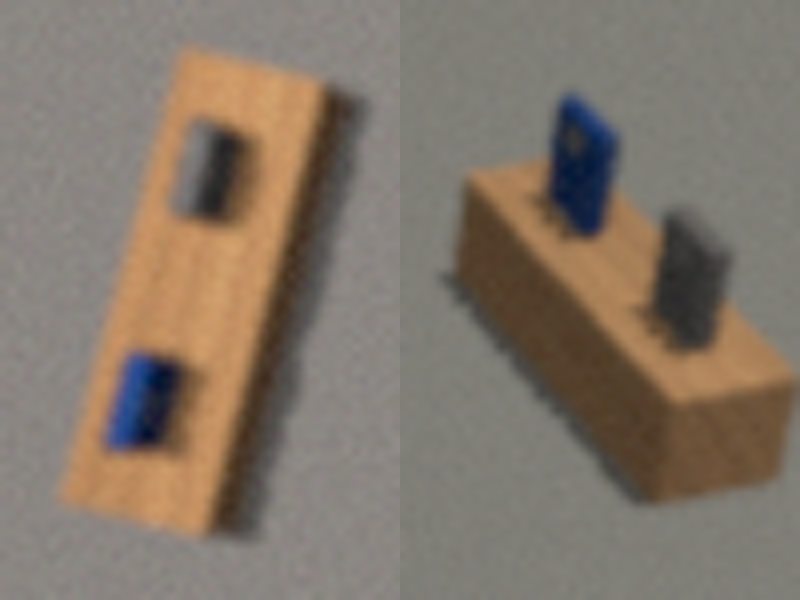

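View pics/c3.png

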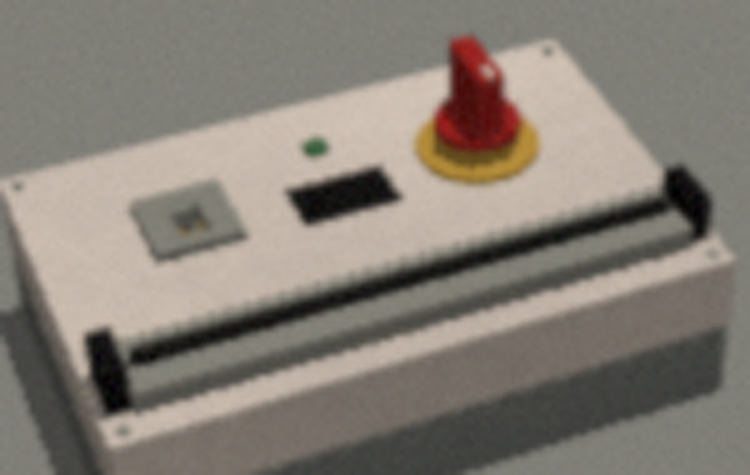

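Crop notes (c1 and c3 are the sealer, c2 is the rack):
- **Sealer:** in c1 the top's corners are at (80,10), (746,92), (697,540) and (22,458). The lock face is centred near (546,361) and the yellow disc near (210,317). The knob's bar runs along the sealer's x.
- **Keys:** in c2 the blue key is in the slot nearer the robot, with its bow parallel to the rack.

```bash
python3 - <<'E'
from h import *
T=load("top0");S=load("scene0")
f=lambda p,x,y,k:((p[0]+.5)/k-.5+x,(p[1]+.5)/k-.5+y)
P=np.array([plane(T,f(p,250,170,6),.085) for p in[(80,10),(746,92),(697,540),(22,458)]])
Q=np.array([plane(S,f(p,175,180,5),.085) for p in[(735,255),(108,446),(0,182),(555,38)]])
for n,C in(("T",P),("S",Q)):
    print(n,np.round(C[:,:2],4).tolist(),"sides",[round(np.linalg.norm(C[i]-C[(i+1)%4]),4) for i in range(4)])
Cs=P.mean(0)[:2];print("centres",Cs,Q.mean(0)[:2])
def yaw(C):
    # vec along +y: TL-TR & BL-BR
    a=(C[0]-C[1])+(C[3]-C[2]); b=(C[0]-C[3])+(C[1]-C[2]); return np.arctan2(-a[0],a[1]),np.arctan2(b[1],b[0])
print("yaw",yaw(P),yaw(Q))
lt=np.mean([(501,303),(601,316),(592,420),(490,405)],0); ls=np.mean([(131,199),(218,179),(246,238),(158,260)],0)
print("lock T",plane(T,f(lt,250,170,6),.090),"S",plane(S,f(ls,175,180,5),.090),tri(T,f(lt,250,170,6),S,f(ls,175,180,5)))
print("disc T",plane(T,(284.5,222.6),.087))
# wood top z=.045 from top view crop c2
W=np.array([plane(T,f(p,125,190,8),.045) for p in[(188,45),(325,82),(208,537),(62,500)]])
print("rack",np.round(W,4).tolist(),[round(np.linalg.norm(W[i]-W[(i+1)%4]),4) for i in range(4)],W.mean(0))
a=(W[0]-W[3])+(W[1]-W[2]);th=np.arctan2(a[1],a[0]);print("rack yaw",th,"blue slot",W.mean(0)-.04*np.array([np.cos(th),np.sin(th),0]))
WS=np.array([plane(S,(lambda p:f(p,350,145,8))((p[0]-400,p[1])),.045) for p in[(467,172),(670,402),(797,375)]])
print("rackS",np.round(WS,4).tolist(),"ctr",(WS[0]+WS[2])/2, np.linalg.norm(WS[0]-WS[1]),np.linalg.norm(WS[1]-WS[2]))
# key bow: top face in top view, z=.089
print("bowtop T",plane(T,f(np.mean([(128,352),(152,358),(130,448),(108,445)],0),125,190,8),.089))
print("bow ctr S/T z=.067 (blob)",plane(S,(372.6,165.7),.067))
for n,p in(("stamp",(422,262)),("jar",(157,148))):print(n,plane(T,p,.11))
E
```

```text
T [[0.6539, -0.0399], [0.6183, -0.338], [0.4191, -0.3138], [0.4538, -0.016]] sides [np.float64(0.3002), np.float64(0.2007), np.float64(0.2999), np.float64(0.2015)]
S [[0.6492, -0.0378], [0.6131, -0.3377], [0.4173, -0.3128], [0.4522, -0.0136]] sides [np.float64(0.3021), np.float64(0.1974), np.float64(0.3012), np.float64(0.1984)]
centres [ 0.53629211 -0.17693777] [ 0.53294098 -0.17548148]
yaw (np.float64(-0.11740054021639931), np.float64(-0.12010241005349138)) (np.float64(-0.11790014565877904), np.float64(-0.12453151512438619))
lock T [ 0.49746937 -0.24716717  0.09      ] S [ 0.49733435 -0.24811223  0.09      ] (array([ 0.49729436, -0.24761399,  0.089767  ]), np.float64(0.0009136852440936908))
disc T [ 0.51591993 -0.0984954   0.087     ]
rack [[0.5921, 0.277, 0.045], [0.5795, 0.2296, 0.045], [0.4238, 0.2651, 0.045], [0.4361, 0.3151, 0.045]] [np.float64(0.0491), np.float64(0.1597), np.float64(0.0515), np.float64(0.1605)] [0.50788576 0.27171846 0.045     ]
rack yaw -0.2321817587015726 blue slot [0.46895909 0.28092251 0.045     ]
rackS [[0.4203, 0.2702, 0.045], [0.5759, 0.2311, 0.045], [0.5867, 0.2809, 0.045]] ctr [0.50352485 0.2755163  0.045     ] 0.16038119229921247 0.05091600041902531
bowtop T [0.46897338 0.28119077 0.089     ]
bow ctr S/T z=.067 (blob) [0.46804472 0.28335269 0.067     ]
stamp [ 0.41388815 -0.4557642   0.11      ]
jar [0.71077622 0.24010132 0.11      ]
```

```bash
cat > go.py <<'E'
import sys,numpy as np
from scipy.spatial.transform import Rotation as R
from cell import bot
x,y,z,yaw=map(float,sys.argv[1:5])
s=bot.read_state(); r=R.from_quat(s["ee_rot"]); t=R.from_euler("z",yaw)*R.from_euler("x",np.pi)
d=(np.array([x,y,z])-s["tool_pos"])*100
print("rotvec",np.round((r.inv()*t).as_rotvec(),3),"slide_now",np.round(r.inv().apply(d),2),"slide_after",np.round(t.inv().apply(d),2))
print("t",s["time_s"],"pos",np.round(s["tool_pos"],4),"F",np.round(s["contact_force"],1),"q",np.round(s["joint_pos"],2),"w",round(s["width"],4),s["grasp_force"])
E
python3 go.py .5155 -.0985 .20 -.118
```

```text
rotvec [ 0.002  0.    -0.317] slide_now [50.91 49.65  4.46] slide_after [32.9  63.05  4.36]
t 0.1 pos [0.263  0.5664 0.2436] F [-0.5  0.5  0.7] q [ 1.39  0.39  0.01 -0.   -1.19 -0.26] w 0.0871 0.0
```

```bash
python3 -m pendant '{"delta_rot":[[0,0,-0.106],[0,0,-0.106],[0,0,-0.105],[0,0,0],[0,0,0],[0,0,0],[0,0,0],[0,0,0],[0,0,0]],"slide":[[0,0,0],[0,0,0],[0,0,0],[1,2,0],[2.2,4.2,0],[2.2,4.2,0],[2.2,4.2,0],[2.2,4.2,0],[2.2,4.2,0]],"grip":[6,6,6,6,6,6,6,6,6]}' 30; python3 go.py .5155 -.0985 .20 -.118
```

```text
time_s: 1.0
tool_pos: [0.3555, 0.3222, 0.2443]
ee_rot: [0.998, -0.059, -0.0, 0.0]
contact_force: [1.0, 0.5, 0.0]
width: 0.0602
grasp_force: 0.0
rotvec [0.001 0.    0.001] slide_now [20.82 39.91  4.44] slide_after [20.85 39.9   4.43]
t 1.0 pos [0.3555 0.3222 0.2443] F [1.  0.5 0. ] q [ 1.08  0.14 -0.33 -0.   -1.1   0.38] w 0.0602 0.0
```

```bash
python3 -m pendant '{"delta_rot":[[0,0,0],[0,0,0],[0,0,0],[0,0,0],[0,0,0],[0,0,0],[0,0,0],[0,0,0],[0,0,0],[0,0,0],[0,0,0],[0,0,0]],"slide":[[2.2,4.2,0],[2.2,4.2,0],[2.2,4.2,0],[2.2,4.2,0],[2.2,4.2,0],[2.2,4.2,0],[2.2,4.2,0],[2.2,4.2,0],[2.2,4.2,1],[1.05,2.1,2],[0,0,1.4],[0,0,0]],"grip":[6,6,6,6,6,6,6,6,6,6,6,6]}'; python3 go.py .5155 -.0985 .128 -.118
python3 - <<'E'
from cell import imaging
import cv2,numpy as np
from h import *
o=[]
for n,(x,y,w,h) in(("scene",(200,130,130,120)),("top",(220,160,130,120))):
    d=imaging.snapshot(n);np.savez(f"pics/{n}1.npz",**d);o.append(cv2.resize(d["frame"][y:y+h,x:x+w,::-1],None,fx=3,fy=3,interpolation=cv2.INTER_CUBIC))
    print(n,proj(d,[.5155,-.0985,.139]))
cv2.imwrite("pics/k1.png",np.hstack(o))
E
```

```text
time_s: 2.2
tool_pos: [0.5138, -0.0973, 0.1978]
ee_rot: [0.998, -0.06, -0.003, 0.0]
contact_force: [-0.3, 0.2, 0.4]
width: 0.0598
grasp_force: 0.0
rotvec [ 0.001  0.006 -0.002] slide_now [0.22 0.09 6.98] slide_after [0.18 0.1  6.98]
t 2.2 pos [ 0.5138 -0.0973  0.1978] F [-0.3  0.2  0.4] q [ 0.12  0.26 -0.31 -0.   -1.02  1.33] w 0.0598 0.0
scene [270.18342894 191.5459171 ]
top [284.63637982 221.62191162]
```

View pics/k1.png

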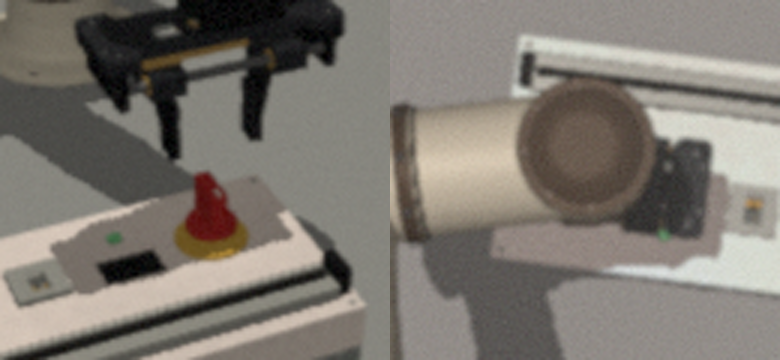

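In k1 the open fingers straddle the knob. Its top is near pixel (269,191) in the scene view, within a pixel of the predicted (270,191.5).

```bash
python3 -m pendant '{"delta_rot":[[0,0.005,0],[0,0,0],[0,0,0],[0,0,0],[0,0,0],[0,0,0],[0,0,0],[0,0,0],[0,0,0]],"slide":[[0.2,0.1,0],[0,0,2],[0,0,2],[0,0,2],[0,0,1],[0,0,0],[0,0,0],[0,0,0],[0,0,0]],"grip":[6,6,6,6,6,2,1,1,1]}' 40; python3 go.py .5155 -.0985 .128 -.118
```

```text
time_s: 3.2
tool_pos: [0.5184, -0.0976, 0.1316]
ee_rot: [0.998, -0.059, 0.004, 0.0]
contact_force: [0.4, -0.1, -0.0]
width: 0.036
grasp_force: 0.0
rotvec [-0.    -0.007  0.   ] slide_now [-0.28  0.12  0.36] slide_after [-0.27  0.12  0.36]
t 3.2 pos [ 0.5184 -0.0976  0.1316] F [ 0.4 -0.1 -0. ] q [ 0.12  0.33 -0.39  0.   -0.84  1.33] w 0.036 0.0
```

```bash
python3 -m pendant '{"delta_rot":[[0,0,0],[0,0,0],[0,0,0],[0,0,0],[0,0,0]],"slide":[[0,0,0],[0,0,0],[0,0,0],[0,0,0],[0,0,0]],"grip":[0.5,0.5,0.5,0.5,0.5]}' 40; python3 go.py .5155 -.0985 .128 -.118
```

```text
time_s: 3.7
tool_pos: [0.5176, -0.0995, 0.1309]
ee_rot: [0.998, -0.059, 0.002, 0.002]
contact_force: [0.2, -8.6, 0.6]
width: 0.0133
grasp_force: 40.0
rotvec [ 0.003 -0.005  0.   ] slide_now [-0.22 -0.08  0.29] slide_after [-0.22 -0.07  0.29]
t 3.7 pos [ 0.5176 -0.0995  0.1309] F [ 0.2 -8.6  0.6] q [ 0.12  0.33 -0.39  0.01 -0.84  1.33] w 0.0133 39.99913486652076
```

```bash
python3 -m pendant '{"delta_rot":[[0,0,0],[0,0,0],[0,0,0],[0,0,0],[0,0,0],[0,0,0]],"slide":[[-0.2,0.2,0],[0,0,0.3],[0,0,0.3],[0,0,0.3],[0,0,0.1],[0,0,0]],"grip":[0.5,0.5,0.5,0.5,0.5,0.5]}' 50; python3 go.py .5155 -.0995 .120 -.118
```

```text
time_s: 4.3
tool_pos: [0.5175, -0.0997, 0.1228]
ee_rot: [0.998, -0.058, 0.005, 0.001]
contact_force: [0.6, -1.6, 9.5]
width: 0.0141
grasp_force: 50.0
rotvec [ 0.001 -0.009  0.002] slide_now [-0.2   0.    0.28] slide_after [-0.2   0.    0.28]
t 4.3 pos [ 0.5175 -0.0997  0.1228] F [ 0.6 -1.6  9.5] q [ 0.12  0.34 -0.4   0.   -0.82  1.33] w 0.0141 50.00225320458412
```

```bash
python3 -m pendant '{"delta_rot":[[0,0,0],[0,0,0.14],[0,0,0.14],[0,0,0.14],[0,0,0.14]],"slide":[[0,0,0.2],[0,0,0],[0,0,0],[0,0,0],[0,0,0]],"grip":[0.5,0.5,0.5,0.5,0.5]}' 50; python3 go.py .5155 -.0995 .120 -1.618
```

```text
time_s: 4.8
tool_pos: [0.5172, -0.1006, 0.1227]
ee_rot: [0.943, -0.334, 0.005, 0.0]
contact_force: [-4.0, -5.0, 20.2]
width: 0.0138
grasp_force: 50.0
rotvec [-0.007 -0.007  0.937] slide_now [-0.2   0.02  0.27] slide_after [-0.11  0.17  0.27]
t 4.8 pos [ 0.5172 -0.1006  0.1227] F [-4.  -5.  20.2] q [ 0.12  0.34 -0.41  0.01 -0.82  0.77] w 0.0138 49.9989472143352
```

Turning freely. Continuing.

```bash
python3 -m pendant '{"delta_rot":[[0,0,0.14],[0,0,0.14],[0,0,0.14],[0,0,0.14],[0,0,0.14],[0,0,0.14],[0,0,0.12],[0,0,0]],"slide":[[0,0,0],[0,0,0],[0,0,0],[0,0,0],[0,0,0],[0,0,0],[0,0,0],[0,0,0]],"grip":[0.5,0.5,0.5,0.5,0.5,0.5,0.5,0.5]}' 50; python3 go.py .5155 -.0995 .120 -1.618; python3 -c "
from cell import bot;print(bot.read_state()['wrist_torque'])"
```

```text
time_s: 5.6
tool_pos: [0.5156, -0.1013, 0.1227]
ee_rot: [-0.684, 0.73, -0.004, 0.0]
contact_force: [-6.5, -6.5, 22.7]
width: 0.0132
grasp_force: 50.0
rotvec [-0.005 -0.005 -0.018] slide_now [-0.18  0.02  0.27] slide_after [-0.18  0.02  0.27]
t 5.6 pos [ 0.5156 -0.1013  0.1227] F [-6.5 -6.5 22.7] q [ 0.12  0.34 -0.41  0.01 -0.82 -0.19] w 0.0132 50.0066834455356
[-1.7949661   1.89644841  0.23562155]
```

```bash
python3 -m pendant '{"delta_rot":[[0,0,0],[0,0,0],[0,0,0],[0,0,0],[0,0,0],[0,0,0],[0,0,0],[0,0,0],[0,0,0]],"slide":[[0,0,-0.3],[0,0,0],[0,0,0],[0,0,0],[0,0,0],[0,0,-2],[0,0,-3],[0,0,-3],[0,0,0]],"grip":[0.5,4,4,4,4,4,4,4,4]}' 30; python3 go.py .4687 .2815 .20 -.232
python3 - <<'E'
from cell import imaging
import cv2,numpy as np
d=imaging.snapshot("scene");np.savez("pics/scene2.npz",**d)
x,y,w,h=200,130,130,120
cv2.imwrite("pics/k2.png",cv2.resize(d["frame"][y:y+h,x:x+w,::-1],None,fx=4,fy=4,interpolation=cv2.INTER_CUBIC))
E
```

```text
time_s: 6.5
tool_pos: [0.5177, -0.0992, 0.2056]
ee_rot: [-0.683, 0.73, -0.005, 0.005]
contact_force: [0.3, 0.0, 0.1]
width: 0.0401
grasp_force: 0.0
rotvec [-0.011 -0.009 -1.405] slide_now [-37.67   7.4    0.46] slide_after [-13.53 -35.92   0.56]
t 6.5 pos [ 0.5177 -0.0992  0.2056] F [0.3 0.  0.1] q [ 0.12  0.25 -0.3   0.   -1.01 -0.19] w 0.0401 0.0
```

View pics/k2.png

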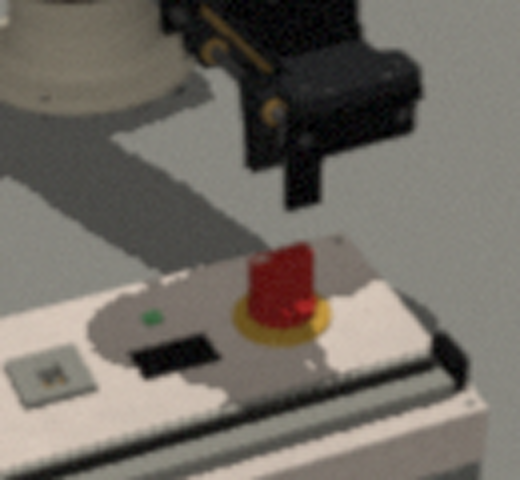

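k2 shows the red bar at about (281,285) turned a quarter turn and sitting lower, so the knob is turned and latched. Next, the key.

```bash
python3 -m pendant '{"delta_rot":[[0,0,0],[0,0,0],[0,0,0],[0,0,0],[0,0,0],[0,0,0],[0,0,0],[0,0,0],[0,0,0],[0,0,-0.14],[0,0,-0.14],[0,0,-0.14]],"slide":[[-3,0.6,0],[-4.4,0.86,0],[-4.4,0.86,0],[-4.4,0.86,0],[-4.4,0.86,0],[-4.4,0.86,0],[-4.4,0.86,0],[-4.4,0.86,0],[-3.8,0.8,0],[0,0,0],[0,0,0],[0,0,0]],"grip":[4,4,4,4,4,4,4,4,4,4,4,4]}'; python3 -m pendant '{"delta_rot":[[0,0,-0.14],[0,0,-0.14],[0,0,-0.14],[0,0,-0.14],[0,0,-0.14],[0,0,-0.14],[0,0,-0.14],[0,0,0],[0,0,0]],"slide":[[0,0,0],[0,0,0],[0,0,0],[0,0,0],[0,0,0],[0,0,0],[0,0,0],[0,0,0],[0,0,0]],"grip":[4,4,4,4,4,4,4,4,4]}' 15;python3 go.py .4687 .2815 .070 -.232
```

```text
time_s: 7.75
tool_pos: [0.4653, 0.2809, 0.1991]
ee_rot: [0.822, -0.569, 0.002, 0.001]
contact_force: [0.0, -0.4, 0.7]
width: 0.0402
grasp_force: 0.0
time_s: 8.65
tool_pos: [0.4658, 0.2805, 0.1999]
ee_rot: [0.993, -0.12, 0.002, 0.001]
contact_force: [-0.3, 0.1, -0.2]
width: 0.04
grasp_force: 0.0
rotvec [ 0.001 -0.004 -0.009] slide_now [ 0.21 -0.19 12.99] slide_after [ 0.26 -0.17 12.99]
t 8.65 pos [0.4658 0.2805 0.1999] F [-0.3  0.1 -0.2] q [ 0.84  0.28 -0.26  0.   -1.02  0.49] w 0.04 0.0
```

```bash
python3 -m pendant '{"delta_rot":[[0,0,-0.009],[0,0,0],[0,0,0],[0,0,0],[0,0,0],[0,0,0],[0,0,0],[0,0,0],[0,0,0],[0,0,0],[0,0,0]],"slide":[[0.2,-0.15,0],[0,0,3],[0,0,4],[0,0,4],[0,0,1.6],[0,0,0],[0,0,0],[0,0,0],[0,0,0],[0,0,0],[0,0,0]],"grip":[4,4,4,4,4,4,0.3,0.3,0.3,0.3,0.3]}' 6;python3 go.py .4687 .2815 .073 -.232
```

```text
time_s: 9.75
tool_pos: [0.4695, 0.2819, 0.0759]
ee_rot: [0.993, -0.114, 0.003, -0.001]
contact_force: [-0.6, -0.2, 3.5]
width: 0.01
grasp_force: 6.0
rotvec [-0.002 -0.006  0.003] slide_now [-0.07  0.06  0.29] slide_after [-0.07  0.06  0.29]
t 9.75 pos [0.4695 0.2819 0.0759] F [-0.6 -0.2  3.5] q [ 0.84  0.44 -0.4   0.01 -0.73  0.5 ] w 0.01 6.000194664266019
```

```bash
python3 -m pendant '{"delta_rot":[[0,0,0],[0,0,0],[0,0,0],[0,0,0],[0,0,0],[0,0,0],[0,0,0],[0,0,0],[0,0,0]],"slide":[[0,0,0],[0,0,0],[0,0,0],[0,0,-1],[0,0,-2],[0,0,-4],[0,0,-4],[0,0,-3],[0,0,0]],"grip":[0.3,0.3,0.3,0.3,0.3,0.3,0.3,0.3,0.3]}' 40;python3 go.py .497 -.2475 .20 -.118
```

```text
time_s: 10.65
tool_pos: [0.4706, 0.2834, 0.2205]
ee_rot: [0.993, -0.114, 0.006, -0.004]
contact_force: [-0.1, 0.2, 0.1]
width: 0.0101
grasp_force: 40.0
rotvec [-0.009 -0.012 -0.11 ] slide_now [14.55 51.13  1.74] slide_after [ 8.87 52.41  2.05]
t 10.65 pos [0.4706 0.2834 0.2205] F [-0.1  0.2  0.1] q [ 0.84  0.27 -0.23  0.01 -1.06  0.5 ] w 0.0101 40.000016866251826
```

```bash
python3 -m pendant '{"delta_rot":[[0,0,-0.11],[0,0,0],[0,0,0],[0,0,0],[0,0,0],[0,0,0],[0,0,0],[0,0,0],[0,0,0],[0,0,0],[0,0,0],[0,0,0]],"slide":[[0,0,0],[0.5,3,0],[0.83,4.9,0],[0.83,4.9,0],[0.83,4.9,0],[0.83,4.9,0],[0.83,4.9,0],[0.83,4.9,0],[0.83,4.9,0],[0.83,4.9,0],[0.83,4.9,0],[0.83,4.9,0]],"grip":[0.3,0.3,0.3,0.3,0.3,0.3,0.3,0.3,0.3,0.3,0.3,0.3]}' 40;python3 -m pendant '{"delta_rot":[[0,0,0],[0,0,0],[0,0,0]],"slide":[[0.6,4,0],[0.3,1.5,0],[0,0,0]],"grip":[0.3,0.3,0.3]}'
python3 go.py .497 -.2475 .20 -.118
python3 - <<'E'
from cell import imaging
import cv2,numpy as np
from h import *
o=[]
for n,(x,y,w,h) in(("scene",(160,110,130,150)),("top",(290,150,130,150))):
    d=imaging.snapshot(n);np.savez(f"pics/{n}3.npz",**d);o.append(cv2.resize(d["frame"][y:y+h,x:x+w,::-1],None,fx=3,fy=3,interpolation=cv2.INTER_CUBIC))
    b=blobs(d,(105,120,40),(130,255,255),(x,y,x+w,y+h));print(n,[(q[0],np.round(q[1],1),cv2.boundingRect(q[2])) for q in b[:3]])
cv2.imwrite("pics/k3.png",np.hstack(o))
E
```

```text
time_s: 11.85
tool_pos: [0.4936, -0.2469, 0.2149]
ee_rot: [0.998, -0.059, 0.002, -0.0]
contact_force: [2.1, 0.4, 0.1]
width: 0.0098
grasp_force: 40.0
time_s: 12.15
tool_pos: [0.4961, -0.3023, 0.2143]
ee_rot: [0.998, -0.061, 0.002, -0.0]
contact_force: [0.7, 1.1, -0.2]
width: 0.0097
grasp_force: 40.0
rotvec [-0.001 -0.003 -0.004] slide_now [-0.58 -5.45  1.43] slide_after [-0.55 -5.45  1.43]
t 12.15 pos [ 0.4961 -0.3023  0.2143] F [ 0.7  1.1 -0.2] q [-0.27  0.33 -0.15 -0.   -1.09  1.72] w 0.0097 39.99964744783938
scene [(89.5, array([184.6, 188.9]), (181, 178, 8, 23))]
top []
```

View pics/k3.png

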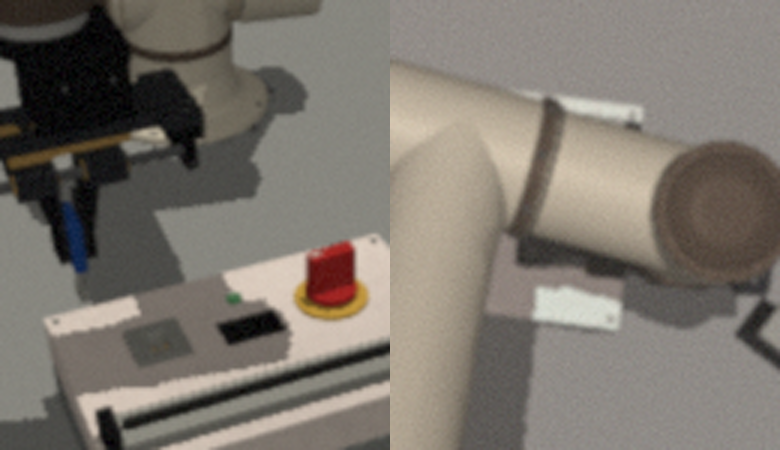

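k3 shows the knob still turned and the blue bow held between the fingers at about (75,237) in the crop. I overshot 5.4 cm towards -y, so I'm moving back.

```bash
python3 - <<'E'
from h import *
S=load("scene3")
R=lambda a:np.array([[np.cos(a),-np.sin(a)],[np.sin(a),np.cos(a)]])
for z in(.1834,.2274):
  for a,b in((.017,.005),(.017,-.005),(-.017,.005),(-.017,-.005)):
    p=np.array([.4961,-.3023])+R(-.12)@[a,b];print(z,a,b,proj(S,[*p,z]))
q=blobs(S,(105,100,30),(130,255,255),(160,110,290,260))[0][2][:,0];print(q[q[:,1].argsort()][[0,1,-3,-2,-1]].tolist())
E
python3 -m pendant '{"delta_rot":[[0,0,0],[0,0,0],[0,0,0],[0,0,0],[0,0,0]],"slide":[[-0.2,-2,0],[-0.2,-2,0],[-0.18,-1.45,1],[0,0,0.5],[0,0,0]],"grip":[0.3,0.3,0.3,0.3,0.3]}'
python3 go.py .497 -.2475 .165 -.118
```

```text
0.1834 0.017 0.005 [189.6874617  201.72697465]
0.1834 0.017 -0.005 [185.14909619 202.85520076]
0.1834 -0.017 0.005 [185.66303889 193.50948066]
0.1834 -0.017 -0.005 [181.22967664 194.57868459]
0.2274 0.017 0.005 [187.10928763 184.85051211]
0.2274 0.017 -0.005 [182.42623863 185.94854877]
0.2274 -0.017 0.005 [183.03838655 176.85123815]
0.2274 -0.017 -0.005 [178.46712355 177.89016403]
[[181, 178], [183, 178], [188, 199], [187, 200], [186, 200]]
time_s: 12.75
tool_pos: [0.4971, -0.2444, 0.2]
ee_rot: [0.998, -0.058, 0.002, -0.0]
contact_force: [-0.4, 0.7, -0.4]
width: 0.0095
grasp_force: 40.0
rotvec [-0.    -0.003  0.002] slide_now [0.01 0.31 3.5 ] slide_after [0.02 0.31 3.5 ]
t 12.75 pos [ 0.4971 -0.2444  0.2   ] F [-0.4  0.7 -0.4] q [-0.16  0.3  -0.24 -0.   -1.03  1.62] w 0.0095 39.999963054433465
```

```bash
python3 -m pendant '{"delta_rot":[[0,0,0],[0,0,0],[0,0,0],[0,0,0],[0,0,0],[0,0,0]],"slide":[[0,0.3,0],[0,0,1.5],[0,0,1.5],[0,0,1],[0,0,0],[0,0,0]],"grip":[0.3,0.3,0.3,0.3,0.3,0.3]}'
python3 go.py .497 -.2475 .146 -.118
```

```text
time_s: 13.35
tool_pos: [0.4976, -0.2494, 0.1609]
ee_rot: [0.998, -0.059, 0.003, 0.0]
contact_force: [0.4, 0.4, -0.8]
width: 0.0095
grasp_force: 40.0
rotvec [ 0.    -0.005 -0.001] slide_now [-0.09 -0.18  1.49] slide_after [-0.09 -0.18  1.49]
t 13.35 pos [ 0.4976 -0.2494  0.1609] F [ 0.4  0.4 -0.8] q [-0.17  0.34 -0.28  0.   -0.94  1.63] w 0.0095 39.99994978308678
```

```bash
python3 -m pendant '{"delta_rot":[[0,0,0],[0,0,0],[0,0,0],[0,0,0]],"slide":[[0,-0.1,0.4],[0,0,0.3],[0,0,0.3],[0,0,0]],"grip":[0.3,0.3,0.3,0.3]}'
python3 go.py .497 -.2475 .146 -.118;python3 -m pendant '{"delta_rot":[[0,0,0]],"slide":[[0,0,0]],"grip":[0.3]}';python3 -m pendant '{"delta_rot":[[0,0,0],[0,0,0]],"slide":[[0,0,0.3],[0,0,0]],"grip":[0.3,0.3]}'
```

```text
time_s: 13.75
tool_pos: [0.4972, -0.2478, 0.1501]
ee_rot: [0.998, -0.059, 0.002, 0.0]
contact_force: [-0.1, 0.1, 0.1]
width: 0.0099
grasp_force: 40.0
rotvec [-0.    -0.004 -0.001] slide_now [-0.03 -0.03  0.41] slide_after [-0.03 -0.03  0.41]
t 13.75 pos [ 0.4972 -0.2478  0.1501] F [-0.1  0.1  0.1] q [-0.17  0.35 -0.3  -0.   -0.91  1.62] w 0.0099 39.99988756142557
time_s: 13.85
tool_pos: [0.4975, -0.2479, 0.1505]
ee_rot: [0.998, -0.059, 0.002, 0.0]
contact_force: [0.2, -1.1, -0.9]
width: 0.0097
grasp_force: 40.0
time_s: 14.05
tool_pos: [0.4976, -0.2479, 0.1473]
ee_rot: [0.998, -0.059, 0.003, 0.0]
contact_force: [-0.0, -0.6, -1.0]
width: 0.0095
grasp_force: 40.0
```

```bash
for i in 1 2; do python3 -m pendant '{"delta_rot":[[0,0,0],[0,0,0]],"slide":[[0,0,0.1],[0,0,0]],"grip":[0.3,0.3]}'|grep -E "pos|contact"; done
```

```text
tool_pos: [0.4976, -0.248, 0.1465]
contact_force: [0.7, -0.9, 0.4]
tool_pos: [0.4976, -0.248, 0.1455]
contact_force: [-0.5, -0.3, -0.6]
```

```bash
for i in 1 2; do python3 -m pendant '{"delta_rot":[[0,0,0],[0,0,0]],"slide":[[0,0,0.1],[0,0,0]],"grip":[0.3,0.3]}'|grep -E "pos|contact"; done
```

```text
tool_pos: [0.4976, -0.248, 0.1448]
contact_force: [-0.4, 0.3, 1.4]
tool_pos: [0.4977, -0.2481, 0.1445]
contact_force: [-1.7, 1.2, 5.4]
```

Contact at 8 mm depth, as expected. I'll back off 1 mm and twist to each side.

```bash
python3 -m pendant '{"delta_rot":[[0,0,0],[0,0,0.12],[0,0,0.12],[0,0,0.12],[0,0,0.12],[0,0,0.13],[0,0,0]],"slide":[[0,0,-0.12],[0,0,0],[0,0,0],[0,0,0],[0,0,0],[0,0,0],[0,0,0]],"grip":[0.3,0.3,0.3,0.3,0.3,0.3,0.3]}' 45;python3 go.py .497 -.2475 .146 -.118; python3 -c "
from cell import bot;print(bot.read_state()['wrist_torque'])"
```

```text
time_s: 15.55
tool_pos: [0.4985, -0.2481, 0.1448]
ee_rot: [0.934, -0.356, 0.004, -0.001]
contact_force: [2.7, -0.2, -0.8]
width: 0.0095
grasp_force: 45.0
rotvec [-0.002 -0.007 -0.61 ] slide_now [-0.15  0.06 -0.12] slide_after [-0.16 -0.04 -0.12]
t 15.55 pos [ 0.4985 -0.2481  0.1448] F [ 2.7 -0.2 -0.8] q [-0.17  0.36 -0.3  -0.   -0.9   1.01] w 0.0095 45.00141743570566
[-0.16505435 -0.7671523  -0.00393026]
```

```bash
python3 -m pendant '{"delta_rot":[[0,0,-0.12],[0,0,-0.12],[0,0,-0.12],[0,0,-0.12],[0,0,-0.12],[0,0,-0.12],[0,0,-0.12],[0,0,-0.12],[0,0,-0.12],[0,0,-0.14],[0,0,0]],"slide":[[0,0,0],[0,0,0],[0,0,0],[0,0,0],[0,0,0],[0,0,0],[0,0,0],[0,0,0],[0,0,0],[0,0,0],[0,0,0]],"grip":[0.3,0.3,0.3,0.3,0.3,0.3,0.3,0.3,0.3,0.3,0.3]}' 45;python3 go.py .497 -.2475 .146 -.118; python3 -c "
from cell import bot;print(bot.read_state()['wrist_torque'])"
```

```text
time_s: 16.65
tool_pos: [0.4989, -0.2486, 0.1449]
ee_rot: [0.97, 0.244, 0.004, 0.002]
contact_force: [2.9, -2.9, -1.7]
width: 0.0093
grasp_force: 45.0
rotvec [ 0.003 -0.008  0.612] slide_now [-0.11 -0.19 -0.11] slide_after [-0.2  -0.09 -0.11]
t 16.65 pos [ 0.4989 -0.2486  0.1449] F [ 2.9 -2.9 -1.7] q [-0.17  0.36 -0.3   0.   -0.9   2.24] w 0.0093 44.99797518365085
[-1.25619947 -1.2067761  -0.01139355]
```

```bash
python3 -m pendant '{"delta_rot":[[0,0,0.12],[0,0,0.12],[0,0,0.12],[0,0,0.12],[0,0,0.13],[0,0,0]],"slide":[[0,0,0],[0,0,0],[0,0,0],[0,0,0],[0,0,0],[0,0,0]],"grip":[0.3,0.3,0.3,0.3,0.3,0.3]}'|grep -E "pos|contact"; for i in 1 2; do python3 -m pendant '{"delta_rot":[[0,0,0],[0,0,0]],"slide":[[0,0,0.15],[0,0,0]],"grip":[0.3,0.3]}'|grep -E "pos|contact"; done; python3 go.py .497 -.2475 .121 -.118
```

```text
tool_pos: [0.4975, -0.2478, 0.1448]
contact_force: [0.7, 0.1, -0.2]
tool_pos: [0.4975, -0.2481, 0.1431]
contact_force: [1.4, -1.7, 0.1]
tool_pos: [0.4975, -0.2481, 0.1416]
contact_force: [0.8, -1.0, 0.1]
rotvec [ 0.    -0.005 -0.   ] slide_now [-0.06 -0.06  2.06] slide_after [-0.05 -0.06  2.06]
t 17.65 pos [ 0.4975 -0.2481  0.1416] F [ 0.8 -1.   0.1] q [-0.17  0.36 -0.31 -0.   -0.89  1.62] w 0.0095 44.99998463317752
```

Past the pins. Continuing straight down while watching the force.

```bash
for i in 1 2 3; do python3 -m pendant '{"delta_rot":[[0,0,0],[0,0,0]],"slide":[[0,0,0.15],[0,0,0]],"grip":[0.3,0.3]}'|grep -E "pos|contact"; done; python3 go.py .497 -.2475 .121 -.118
```

```text
tool_pos: [0.4975, -0.2481, 0.1401]
contact_force: [1.1, -2.3, -0.9]
tool_pos: [0.4975, -0.2481, 0.1386]
contact_force: [1.8, -3.6, -0.1]
tool_pos: [0.4975, -0.2481, 0.1371]
contact_force: [1.1, -3.5, 0.3]
rotvec [ 0.    -0.005 -0.001] slide_now [-0.07 -0.05  1.61] slide_after [-0.06 -0.05  1.61]
t 18.25 pos [ 0.4975 -0.2481  0.1371] F [ 1.1 -3.5  0.3] q [-0.17  0.37 -0.31 -0.   -0.88  1.62] w 0.0097 45.00036501791328
```

```bash
python3 -m pendant '{"delta_rot":[[0,0,0],[0,0,0]],"slide":[[0.02,0.07,0],[0,0,0]],"grip":[0.3,0.3]}'|grep -E "pos|contact"; for i in 1 2 3 4; do python3 -m pendant '{"delta_rot":[[0,0,0],[0,0,0]],"slide":[[0,0,0.2],[0,0,0]],"grip":[0.3,0.3]}'|grep -E "pos|contact"; done
```

```text
tool_pos: [0.4976, -0.2483, 0.137]
contact_force: [1.4, -1.8, 1.1]
tool_pos: [0.4975, -0.2484, 0.1348]
contact_force: [2.0, -0.5, -1.0]
tool_pos: [0.4975, -0.2484, 0.1327]
contact_force: [1.5, 0.3, -1.1]
tool_pos: [0.4975, -0.2485, 0.1308]
contact_force: [1.8, 0.4, -0.7]
tool_pos: [0.4975, -0.2486, 0.1289]
contact_force: [-0.0, -0.5, -0.5]
```

```bash
for i in 1 2 3; do python3 -m pendant '{"delta_rot":[[0,0,0],[0,0,0]],"slide":[[0,0,0.2],[0,0,0]],"grip":[0.3,0.3]}'|grep -E "pos|contact"; done;  python3 -m pendant '{"delta_rot":[[0,0,0],[0,0,0]],"slide":[[0,0,0.1],[0,0,0]],"grip":[0.3,0.3]}'|grep -E "pos|contact"
```

```text
tool_pos: [0.4975, -0.2486, 0.1269]
contact_force: [1.1, -0.8, 0.1]
tool_pos: [0.4976, -0.2486, 0.1249]
contact_force: [0.4, -1.4, -1.6]
tool_pos: [0.4976, -0.2486, 0.1229]
contact_force: [0.6, -0.2, -0.3]
tool_pos: [0.4976, -0.2486, 0.1221]
contact_force: [0.7, 0.2, 0.7]
```

```bash
for i in 1 2 3; do python3 -m pendant '{"delta_rot":[[0,0,0],[0,0,0]],"slide":[[0,0,0.1],[0,0,0]],"grip":[0.3,0.3]}'|grep -E "pos|contact"; done
```

```text
tool_pos: [0.4976, -0.2486, 0.1211]
contact_force: [0.0, -0.0, 0.6]
tool_pos: [0.4978, -0.2487, 0.1209]
contact_force: [-1.0, 1.7, 3.6]
tool_pos: [0.4978, -0.2487, 0.1208]
contact_force: [-3.3, 3.0, 8.8]
```

The key is home at .121, as predicted. Turning clockwise.

```bash
python3 -m pendant '{"delta_rot":[[0,0,0],[0,0,0.12],[0,0,0.12],[0,0,0.12],[0,0,0.12]],"slide":[[0,0,-0.1],[0,0,0],[0,0,0],[0,0,0],[0,0,0]],"grip":[0.3,0.3,0.3,0.3,0.3]}' 55;python3 go.py .497 -.2475 .121 -1.718; python3 -c "
from cell import bot;print(bot.read_state()['wrist_torque'])"
```

```text
time_s: 21.15
tool_pos: [0.4982, -0.2491, 0.1209]
ee_rot: [0.955, -0.297, 0.003, -0.0]
contact_force: [-1.2, -0.8, 3.5]
width: 0.0096
grasp_force: 55.0
rotvec [-0.005 -0.004  1.115] slide_now [-0.19 -0.07 -0.01] slide_after [-0.14  0.14 -0.01]
t 21.15 pos [ 0.4982 -0.2491  0.1209] F [-1.2 -0.8  3.5] q [-0.17  0.39 -0.33  0.   -0.85  1.14] w 0.0096 54.996563689783216
[-0.29938557  0.36562271  0.06188414]
```

```bash
python3 -m pendant '{"delta_rot":[[0,0,0.12],[0,0,0.12],[0,0,0.12],[0,0,0.12],[0,0,0.12],[0,0,0.12],[0,0,0.12],[0,0,0.12],[0,0,0.08],[0,0,0.08],[0,0,0]],"slide":[[0,0,0],[0,0,0],[0,0,0],[0,0,0],[0,0,0],[0,0,0],[0,0,0],[0,0,0],[0,0,0],[0,0,0],[0,0,0]],"grip":[0.3,0.3,0.3,0.3,0.3,0.3,0.3,0.3,0.3,0.3,0.3]}' 55;python3 go.py .497 -.2475 .121 -1.718; python3 -c "
from cell import bot;print(bot.read_state()['wrist_torque'])"
```

```text
time_s: 22.25
tool_pos: [0.4972, -0.2494, 0.1209]
ee_rot: [-0.653, 0.758, -0.002, 0.001]
contact_force: [-1.7, -1.5, 5.9]
width: 0.0099
grasp_force: 55.0
rotvec [-0.004 -0.001 -0.001] slide_now [-0.18  0.04 -0.01] slide_after [-0.18  0.04 -0.01]
t 22.25 pos [ 0.4972 -0.2494  0.1209] F [-1.7 -1.5  5.9] q [-0.17  0.39 -0.33  0.   -0.85  0.02] w 0.0099 55.00220317393541
[-0.55254976  0.86641751  0.03508377]
```

```bash
for i in 1 2 3; do python3 -m pendant '{"delta_rot":[[0,0,0.03],[0,0,0]],"slide":[[0,0,0],[0,0,0]],"grip":[0.3,0.3]}' 55|grep -E "_rot|contact"; python3 -c "
from cell import bot;print(bot.read_state()['wrist_torque'],bot.read_state()['tau'][5])";done
python3 - <<'E'
from cell import imaging
import cv2,numpy as np
o=[]
for n,(x,y,w,h) in(("scene",(160,140,130,120)),("top",(290,160,130,120))):
    d=imaging.snapshot(n);o.append(cv2.resize(d["frame"][y:y+h,x:x+w,::-1],None,fx=3,fy=3,interpolation=cv2.INTER_CUBIC))
o[1]=cv2.resize(d["frame"][:,60:480,::-1],(360,360));cv2.imwrite("pics/k4.png",np.hstack(o))
E
```

```text
ee_rot: [-0.642, 0.767, -0.002, 0.001]
contact_force: [-2.2, -0.8, 5.2]
[-0.52616459  0.87951079  0.07737348] -0.1875596260651946
ee_rot: [-0.63, 0.777, -0.002, 0.001]
contact_force: [-3.8, -1.8, 4.3]
[-0.51025369  0.90962673  0.13070642] -0.19113562535494566
ee_rot: [-0.618, 0.786, -0.002, 0.001]
contact_force: [-3.4, -1.7, 5.6]
[-0.49256888  0.94165777  0.10996178] -0.19287999719381332
```

View pics/k4.png

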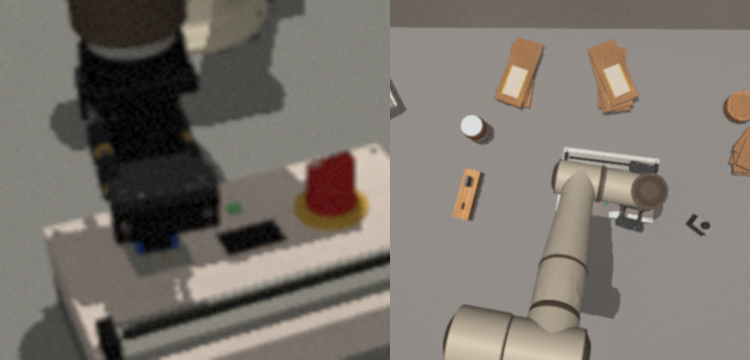

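k4 shows the bow at about (157,243), turned and down on the lock face, with the knob still latched and the grey key, jar and stamp in place. I'll feel for the end stop.

```bash
for i in 1 2 3; do python3 -m pendant '{"delta_rot":[[0,0,0.03],[0,0,0],[0,0,0]],"slide":[[0,0,0],[0,0,0],[0,0,0]],"grip":[0.3,0.3,0.3]}' 55|grep -E "_rot|contact|width"; python3 -c "
from cell import bot;print(bot.read_state()['wrist_torque'],bot.read_state()['tau'][5])";done
```

```text
ee_rot: [-0.607, 0.795, -0.002, 0.001]
contact_force: [-2.8, -2.0, 5.7]
width: 0.0096
[-0.5023351   0.96523491  0.16726769] -0.20254550501704216
ee_rot: [-0.595, 0.804, -0.002, 0.001]
contact_force: [-3.3, -1.7, 5.5]
width: 0.0096
[-0.52027009  0.95931551  0.34240678] -0.322325024753809
ee_rot: [-0.583, 0.813, -0.001, 0.001]
contact_force: [-2.3, -0.7, 5.1]
width: 0.0098
[0.02763325 0.95891146 0.30503941] -0.29085416346788406
```

The end stop is clear: the torque rose from 0.12 to 0.32. I'll check that it's steady, then hand in.

```bash
python3 -m pendant '{"delta_rot":[[0,0,0],[0,0,0],[0,0,0],[0,0,0],[0,0,0]],"slide":[[0,0,0],[0,0,0],[0,0,0],[0,0,0],[0,0,0]],"grip":[0.3,0.3,0.3,0.3,0.3]}' 55; python3 -c "
from cell import bot,workorder
print(bot.read_state()['wrist_torque'],bot.read_state()['tau'][5]);print(workorder.hand_in())"
```

```text
time_s: 24.35
tool_pos: [0.497, -0.2491, 0.1209]
ee_rot: [-0.583, 0.813, -0.001, 0.001]
contact_force: [-2.8, 0.6, 6.1]
width: 0.0092
grasp_force: 55.0
[-0.00724259  1.01194821  0.29694632] -0.2883939631283283
the job is handed in; nothing more can be done
None
```

The job is handed in at 24.4 s: the knob is pressed, turned and latched, and the blue key is fully home, turned to its end stop and still gripped; hand-in returned no verdict.

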